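Turn a valve housing over under the bench shelf and clip it down

TASK

Under the low bar shelf lies a shallow metal housing, open side down, with a steel stub sticking out towards the robot. Using the black swivel block on the stub, turn the housing over beneath the shelf so that its open side faces up and lower it gently (it must not flop over, come out from under the shelf, or knock the shelf), then press the stub down into the spring clip on the other side of the plate, keep hold until the jaws have closed over it, and let go. Leave the other things on the bench and shelf where they are.

Things in the scene. Friction and masses are not known exactly. Their poses are not given: they have to be found in the camera images.
- station: plywood base plate 140 (x) x 350 (y) x 20 mm fixed flat on the bench; origin at the centre of its underside, x pointing away from the robot, y to the left, z up. Its top is 20 mm above the bench.
- shelf: fixed low shelf over the plate; same origin and axes as the station. Underside 116 mm above the bench (96 mm above the plate), top 128 mm. Spans x -45 to 70 mm, y -175 to 175 mm; three 12 mm bars along y with gaps; 20 mm square posts at y +-165 mm. A push over 12 N counts as a knock.
- housing: loose aluminium shell 80 (x) x 72 (y) x 30 (z) mm, 0.17-0.33 kg. Origin at the centre of its open rim (z = 0), closed face at z = 30 mm; z is up at the start and must end pointing down. A round steel stub, 12 mm diameter, sticks out 86 mm from its -x face (towards the robot), axis at y = +24, z = 15 mm: near the left edge at the start. It can be rolled over its lower right edge.
- swivel_mid (a point): centre of the black swivel block on the stub's axis, 68 mm out from the housing's -x face. Block 16 x 16 mm, 24 mm long along the stub; it spins freely on the stub, so a firm grip on its flats lets the housing turn. At the start it is 35 mm above the bare bench in front of the plate, its flats up to 0.2 rad off level.
- stub_mid (a point): point on the stub's axis 20 mm out from the housing's -x face: the bare part of the stub that goes into the clip (48 mm from swivel_mid).
- clip: sprung clip fixed on the plate's front edge, right of the housing; origin at the middle of its underside on the plate's top, axes as the station. 60 mm wide in y; two steel jaws 12 mm long in x: V mouth 20 mm wide at 40 mm above the origin, narrowing to 3 mm at 23 mm. Push the stub down between them (about 10 N); it is home with its axis 15 mm above the origin, housing flat.
- jaw_left (a joint): outward slide of the clip's left jaw against its spring, m: 0 closed, 0.0045 while the stub passes, at most 0.009
- jaw_right (a joint): the same for the right jaw
- regulator: bystander: air regulator with a dial, 65 x 50 x 115 mm, standing on the bench left of the station; origin at its foot
- bin: bystander: yellow open bin 150 x 100 x 70 mm on the bench right of the station; origin at its underside
- spanner: bystander: spanner 170 mm long lying on the bench at the front right of the station
- carton: bystander: small cardboard carton 70 x 60 x 60 mm on the right end of the shelf; origin at its underside
Not all that is in view belongs to the job. Of the things that look like the housing, the middle-sized one is meant.

How it is judged (in metres and radians):
On the way, in this order (a step that is already met when the one before it is completed fails the run):
1. the housing is past upright (tipped more than 115 degrees) while held in the fingers (angle between housing's own z axis and vertical above 2 rad and contact force between the fingers and housing above 0.5 N).
2. the stub is down in the clip with both jaws closed over it, still held in the fingers (z of stub_mid in the frame of clip between 0.011 and 0.019 m and y of stub_mid in the frame of clip between -0.005 and 0.005 m and value of joint each of jaw_left, jaw_right below 0.002 m and contact force between the fingers and housing above 0.5 N), for 0.2 s.
At the end, for the whole second after the job is handed in: The housing lies still on the plate beneath the shelf, open side up and flat within 7 degrees, its stub in the clip (axis within 5 mm sideways and 4 mm in height of the seat, clip within 18 mm of the stub's bare middle) and both jaws closed to within 2 mm (angle between housing's own z axis and vertical above 3.02 rad and z of stub_mid in the frame of clip between 0.011 and 0.019 m and y of stub_mid in the frame of clip between -0.005 and 0.005 m and x of stub_mid in the frame of clip between -0.018 and 0.018 m and value of joint each of jaw_left, jaw_right below 0.002 m and linear speed of housing below 0.02 m/s); the robot touches nothing.
It fails at once if the housing flops over or is dropped (turns faster than 7 rad/s) (angular speed of housing above 7 rad/s).
It fails at once if the housing's middle comes out from under the shelf (x of housing in the frame of station below -0.045 m or x of housing in the frame of station above 0.07 m or y of housing in the frame of station below -0.175 m or y of housing in the frame of station above 0.175 m or z of housing in the frame of station above 0.116 m).
It fails at once if the shelf is knocked with more than 12 N (contact force between shelf and the arm above 12 N or contact force between shelf and the fingers above 12 N or contact force between shelf and housing above 12 N).
It fails at once if a bystander is moved more than 25 mm (distance of any of regulator, bin, spanner, carton from where it was at the start of the episode above 0.025 m).
It also fails if it takes over 45 s, if anything falls off the work surface, if the arm or the gripper's body presses on something with over 40 N, if the wrist force passes 120 N, or if a joint passes its speed limit or range.

ROBOT

A 7-joint arm with a two-finger parallel gripper is mounted at the origin on the work surface. World frame = base frame: x ahead of the robot, y to its left, z up, the work surface at z = 0. Lengths are in m, angles in degrees, forces in N, time in s.
With the tool pointing down it reaches from about 0.425 to 1.025 m from the base axis. Payload 9.4 kg.
Tool frame: the origin (TCP) lies midway between the tips of the shut fingers; the grasp point (between the pads) lies 19 mm behind it (r.pinch_z is the distance from the TCP to the grasp point, in m); z points along the fingers, y is the line along which they close (so a half turn about z gives the same grasp; the last joint's range is limited). The gripper opens to 93 mm and grips with 3 to 60 N. Pads are 15 mm wide; open, the fingers measure 128 mm over their backs; the gripper's body (75 mm by 188 mm) begins 65 mm behind the grasp point.
Start: joints at [70.548, 34.337, -0.143, 91.639, 0.103, 54.024, -4.572], TCP at [0.188, -0.7, 0.219] pointing down, gripper open.
Joint ranges: [-147.43, 147.43], [-19.82, 112.94], [-74.19, 73.91], [6.32, 146.72], [-59.91, 239.91], [6.04, 106.73], [-150.56, 150.56]. Speed limits (degrees/s): [127.2, 127.2, 172.46, 172.46, 180, 180, 180].

INTERFACE

Orientations are given as [roll, pitch, yaw] about the fixed x, y, z axes, in that order (R = Rz(yaw) Ry(pitch) Rx(roll)).
In Python, from cell import r, vision gives the robot as it stands. The module is installed in compiled form; this text tells all that it offers.
- The arm moves only by the tool apply_moves, never from a script. Its argument "increments" is a list of rows, each a list of 3 entries, a list of its own where there are three numbers: the shift along the tool's x, y, z in m, then the turn, a rotation vector about the tool's x, y, z in degrees, then the opening, from 0 (shut) to 1 (fully open). A call has 1 to 12 rows; each row is the pose to reach, as a shift and turn from the pose commanded when the call began, along the tool's axes at that moment; what a row does not reach only later rows make up. A row lasts 1/8 s, in which the tool goes at most 62.5 mm and 10.7 degrees, less where a joint would pass 70% of its speed; a pose out of reach is approached as far as the arm can. A call with a gripper value outside its range is refused whole. The fingers move at their own pace and stop on an object; "squeeze" is the grip in N (left out, the last holds). Time passes only in rows, so rows that repeat a pose let the fingers close. It gives the time, the measured TCP pose, the force, the opening and the grip force at its end, in the units of the state.
- r.sense(): the state, without advancing time (a new reading comes with each control period).
- vision.snapshot(name): name is "scene" or "top" or "wrist"; returns (picture, depth): 480x640x3 uint8, red, green, blue; 480x640 float32, m along the optical axis (not along the pixel's ray), 0 where there is no reading.
- vision.calibration(name): a dict with "intrinsics" (3x3 intrinsics, pixels), "k1" (the pictures are not rectified: a ray, as slopes to the right and down, at radius r is drawn at 1 + k1 r^2 times it, then the intrinsics apply), "R" (3x3) and "t" (3): a world point X has camera coordinates R X + t; the wrist camera has in their place "T_tool_cam" (4x4, takes a point from camera to tool coordinates, whose origin is the TCP and whose axes are the flange's). Camera axes: x right, y down, z forward; pixel columns grow to the right and rows downward; lengths in m; the calibration is good to about 2 mm. A picture is of the moment at which its call begins: read the wrist's pose just before it. calibration takes no time and is no camera call.
- r.hand_in(): hands the job in; it is judged then, once.
The state is a dict: "time_s": time; "joint_pos": joint angles; "dq": joint speeds; "joint_efforts": joint torques, N m; "tcp_pos": TCP position; "tcp_rot": TCP orientation; "ft_force": force on the tool from outside, world axes, zero at the start; "ft_torque": the same for the moment, N m; "width": finger opening in m; "grasp_force": force on a finger pad.
Only numpy, scipy, OpenCV 4.12 (cv2) and the standard library are available. Lean on these libraries where they do the work, as an engineer would, in place of code of your own. Each camera call takes 0.05 s, during which the arm holds its last target. There are 200 camera calls.

## Working session

There is one attempt and no reset: what is moved stays moved. The work goes in short steps, Python scripts to look and compute and a tool call to move; the robot and the scene stay as the last step left them, time stands still between calls to the robot, and variables do not carry over. Pictures are saved under pics/ and viewed, at most 13 in all, crops included, and the job is handed in when it is done.

Besides the shell and the picture viewer there is one more tool, called after "Call:" as name(argument=value, ...), one argument or row to a line, values as JSON. apply_moves: Moves the arm, as the interface text tells. Its arguments: {"type":"object","properties":{"increments":{"type":"array"},"squeeze":{"type":"number"}},"required":["increments"]}

```bash
mkdir -p pics; ls
cat > h.py <<'E'
import numpy as np, cv2
from cell import r, vision
from scipy.spatial.transform import Rotation as Ro
def cam(name):
    c=vision.calibration(name); K=np.array(c["intrinsics"])
    if "R" in c: R=np.array(c["R"]);t=np.array(c["t"])
    else:
        s=r.sense();T=np.eye(4);T[:3,:3]=Ro.from_euler('xyz',s["tcp_rot"],degrees=True).as_matrix();T[:3,3]=s["tcp_pos"]
        W=T@np.array(c["T_tool_cam"]);R=W[:3,:3].T;t=-R@W[:3,3]
    return K,c["k1"],R,t
def ray(c,px):
    K,k,R,t=c
    d=cv2.undistortPoints(np.array(px,float).reshape(-1,1,2),K,np.array([k,0,0,0,0.])).reshape(-1,2)
    d=np.c_[d,np.ones(len(d))]@R
    return -R.T@t,d
def onz(c,px,z):
    o,d=ray(c,px);return o+d*((z-o[2])/d[:,2])[:,None]
def pts(c,depth):
    v,u=np.mgrid[:480,:640];o,d=ray(c,np.c_[u.ravel(),v.ravel()])
    return (o+d*depth.reshape(-1,1)).reshape(480,640,3)
def proj(c,X):
    K,k,R,t=c;return cv2.projectPoints(np.array(X,float).reshape(-1,3),cv2.Rodrigues(R)[0],t,K,np.array([k,0,0,0,0.]))[0].reshape(-1,2)
E
python3 - <<'E'
from h import *
print(r.sense())
for n in("scene","top"):
    p,d=vision.snapshot(n);np.savez(f"{n}0.npz",p=p,d=d);cv2.imwrite(f"pics/{n}0.png",p[:,:,::-1]);c=cam(n);print(n,-c[2].T@c[3],c[2][2])
E
```

```text
pics
{'time_s': 0.0, 'joint_pos': array([70.54898219, 34.38540954, -0.14586802, 91.68005   ,  0.10556523,
       54.02455136, -4.57293405]), 'dq': array([ 0.05961638,  0.03400423, -0.0565075 ,  0.02357481,  0.00739375,
       -0.09214783,  0.03864509]), 'joint_efforts': array([ 1.55515136e-03, -7.65076089e+01,  1.49749719e+00, -2.52359033e+01,
       -5.24957688e-02,  1.67132635e-02,  1.99165547e-04]), 'tcp_pos': array([ 0.18817965, -0.69964786,  0.21775419]), 'tcp_rot': array([-1.79910640e+02,  1.01099909e-02,  1.50606151e+01]), 'ft_force': array([ 0.46486204,  0.68997922, -0.47096433]), 'ft_torque': array([-0.0105092 ,  0.014655  ,  0.01982693]), 'grasp_force': 0.0, 'width': 0.0930134766799746}
scene [ 1.06349273 -0.67049198  1.01171685] [-0.38496146  0.56670813 -0.72845492]
top [0.38886796 0.02740419 1.07409829] [ 0.17754272 -0.00750836 -0.98408445]
```

View pics/scene0.png

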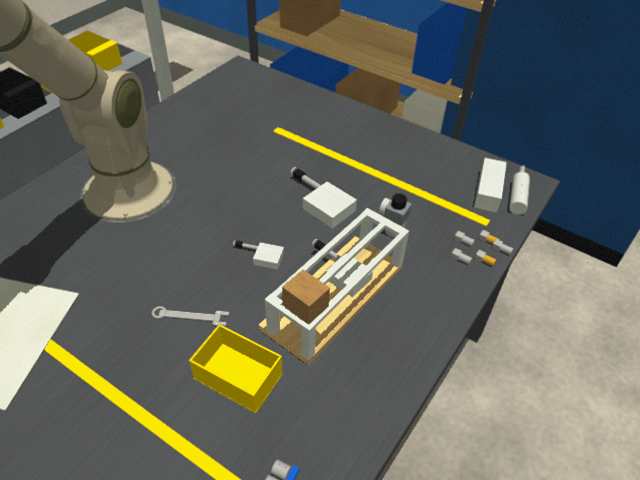

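View pics/top0.png

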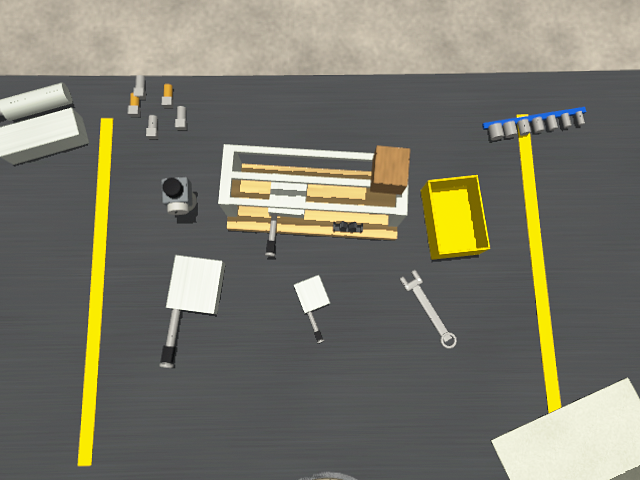

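The three candidates in the top image are the large one (195,285), the small one (312,293) and one under the shelf (287,195). The one under the shelf is mid-sized and lies where the task says, so I take that one. I'll measure it and confirm in an enlarged crop.

Run:
```python
from h import *
f=np.load("top0.npz");p,d=f["p"],f["d"];c=cam("top")
P=pts(c,d);z=P[...,2];hsv=cv2.cvtColor(p,cv2.COLOR_RGB2HSV);v,u=np.mgrid[:480,:640]
box=(u>210)&(u<420)&(v>130)&(v<270)
print("bench z",np.median(z[300:400,240:280]))
def rect(m,n):
    q=P[m&box][:,:2].astype(np.float32);(cx,cy),(w,h),a=cv2.minAreaRect(q);print(n,len(q),cx,cy,w,h,a)
    return cv2.boxPoints(((cx,cy),(w,h),a))
sat=hsv[...,1]
shelf=(z>.118)&(z<.138)&(sat<60)
shelf=cv2.morphologyEx(shelf.astype(np.uint8),cv2.MORPH_OPEN,np.ones((3,3)))>0
print(rect(shelf,"shelf"))
plate=(z>.012)&(z<.028)&(sat>60)
print(rect(cv2.morphologyEx(plate.astype(np.uint8),cv2.MORPH_OPEN,np.ones((2,2)))>0,"plate"))
hs=(z>.04)&(z<.06)&(sat<50)&(hsv[...,2]>150);rect(hs,"houstop")
blk=(hsv[...,2]<60)&(z>.025)&(z<.08)
n,l,s,ce=cv2.connectedComponentsWithStats((blk&box).astype(np.uint8))
for i in range(1,n):
    if s[i,4]>15: m=l==i;print(s[i],ce[i],P[m].mean(0),P[m].min(0),P[m].max(0))
k=p[130:280,205:425];cv2.imwrite("pics/crop.png",cv2.resize(k,None,fx=3.6,fy=3.6,interpolation=cv2.INTER_CUBIC)[:,:,::-1])
```

```text
bench z -0.00020295962427607783
shelf 4165 0.6740955710411072 0.018642351031303406 0.3496035635471344 0.11808130890130997 85.85107421875
[[ 0.6025629  -0.1514298 ]
 [ 0.72033477 -0.15997288]
 [ 0.74562824  0.1887145 ]
 [ 0.6278564   0.19725758]]
plate 6270 0.624674916267395 0.03849400579929352 0.3398453891277313 0.3277449309825897 46.65418243408203
[[ 0.38886797  0.02740421]
 [ 0.6272119  -0.19755995]
 [ 0.86048186  0.0495838 ]
 [ 0.6221379   0.27454796]]
houstop 717 0.5960019826889038 0.12005625665187836 0.09773572534322739 0.24446971714496613 55.011253356933594
[347 226   9   6  24] [351.83333333 228.875     ] [ 0.59593351 -0.05754274  0.03894278] [ 0.59370058 -0.06497708  0.0250867 ] [ 0.60463528 -0.04890781  0.05824197]
[266 241   9  12  92] [270.29347826 246.16304348] [0.56175574 0.10611912 0.0427679 ] [0.54995629 0.09844765 0.03306106] [0.57252762 0.11459802 0.04718664]
```

View pics/crop.png

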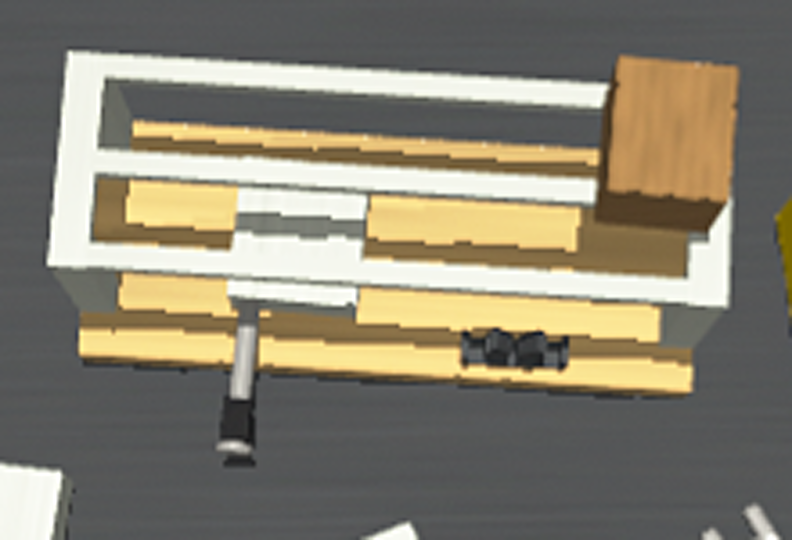

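The crop confirms it: the housing is under the shelf, its stub runs down at crop (245,320), the black swivel is at (238,425), and the clip is at (515,348). Next I'll move over it for a wrist view.

```bash
cat >> h.py <<'E'
def rel(target,rpy):
    s=r.sense();R0=Ro.from_euler('xyz',s["tcp_rot"],degrees=True);R1=Ro.from_euler('xyz',rpy,degrees=True)
    sh=R0.inv().apply(np.array(target)-s["tcp_pos"]);rv=(R0.inv()*R1).as_rotvec(degrees=True)
    print("rel",np.round(sh,4),np.round(rv,2));return sh,rv
E
python3 - <<'E'
from h import *
print(np.round(vision.calibration("wrist")["T_tool_cam"],4),vision.calibration("wrist")["intrinsics"])
rel([.53,.03,.30],[180,0,-4.2]); rel([.50,-.2,.30],[180,0,5])
c=cam("top")
print(onz(c,[[270.3,246.2]],.043),onz(c,[[348,226.7]],.05), onz(c,[[205+245/3.6,130+322/3.6],[205+238/3.6,130+400/3.6]],.041))
f=np.load("top0.npz");P=pts(c,f["d"]);
m=(P[...,2]>.01)&(P[...,2]<.06)
for a,b in((270,350),(170,225)):
    mm=m.copy();mm[:,:a]=0;mm[:,b:]=0;mm[:255]=0;mm[390:]=0
    q=P[mm];print(q.min(0),q.max(0))
E
```

```text
[[-2.000e-04 -9.548e-01 -2.973e-01  8.390e-02]
 [ 1.000e+00 -0.000e+00 -6.000e-04 -1.400e-03]
 [ 6.000e-04 -2.973e-01  9.548e-01 -1.660e-01]
 [ 0.000e+00  0.000e+00  0.000e+00  1.000e+00]] [[385.9203023    0.         312.08348936]
 [  0.         385.9203023  239.2162859 ]
 [  0.           0.           1.        ]]
rel [ 0.5197 -0.6159 -0.0814] [-0.07  0.02 19.27]
rel [ 0.4309 -0.4016 -0.0817] [-8.000e-02  1.000e-02  1.007e+01]
[[0.56163586 0.10609108 0.043     ]] [[ 0.59823924 -0.04911783  0.05      ]] [[0.61654571 0.10087085 0.041     ]
 [0.57226758 0.10465781 0.041     ]]
[ 0.3712167  -0.00991887  0.01011246] [0.54438065 0.10751926 0.04565571]
[0.33143892 0.20255633 0.01033151] [0.54498818 0.30433811 0.04468166]
```

Call:
apply_moves(
  increments=[
    [[0.529,-0.613,-0.031],[0,0,19.3],1],
    [[0.529,-0.613,-0.031],[0,0,19.3],1],
    [[0.529,-0.613,-0.031],[0,0,19.3],1],
    [[0.529,-0.613,-0.031],[0,0,19.3],1],
    [[0.529,-0.613,-0.031],[0,0,19.3],1],
    [[0.529,-0.613,-0.031],[0,0,19.3],1],
    [[0.529,-0.613,-0.031],[0,0,19.3],1],
    [[0.529,-0.613,-0.031],[0,0,19.3],1],
    [[0.529,-0.613,-0.031],[0,0,19.3],1],
    [[0.529,-0.613,-0.031],[0,0,19.3],1],
    [[0.529,-0.613,-0.031],[0,0,19.3],1],
    [[0.529,-0.613,-0.031],[0,0,19.3],1],
  ],
)

```text
time_s: 1.6
tcp_pos: [0.5143, -0.0231, 0.2474]
tcp_rot: [180.0, 0.0, -4.2]
ft_force: [1.6, -0.9, 0.3]
width: 0.0932
grasp_force: 0.0
```

Call:
apply_moves(
  increments=[
    [[0.022,-0.055,0],[0,0,0],1],
    [[0.022,-0.055,0],[0,0,0],1],
    [[0.022,-0.055,0],[0,0,0],1],
    [[0.022,-0.055,0],[0,0,0],1],
  ],
)

```text
time_s: 2.1
tcp_pos: [0.5392, 0.0266, 0.2472]
tcp_rot: [180.0, 0.0, -4.4]
ft_force: [-0.4, -0.2, -0.4]
width: 0.0932
grasp_force: 0.0
```

Run:
```python
from h import *
s=r.sense();print(s["tcp_pos"],s["tcp_rot"],s["dq"].round(2))
p,d=vision.snapshot("wrist");np.savez("w1.npz",p=p,d=d,pos=s["tcp_pos"],rot=s["tcp_rot"]);cv2.imwrite("pics/w1.png",p[:,:,::-1])
```

```text
[0.5391756  0.0266496  0.24721991] [ 1.79965001e+02  2.94782804e-02 -4.36630017e+00] [ 0.27 -0.2  -0.07 -0.19 -0.11  0.02 -0.12]
```

View pics/w1.png

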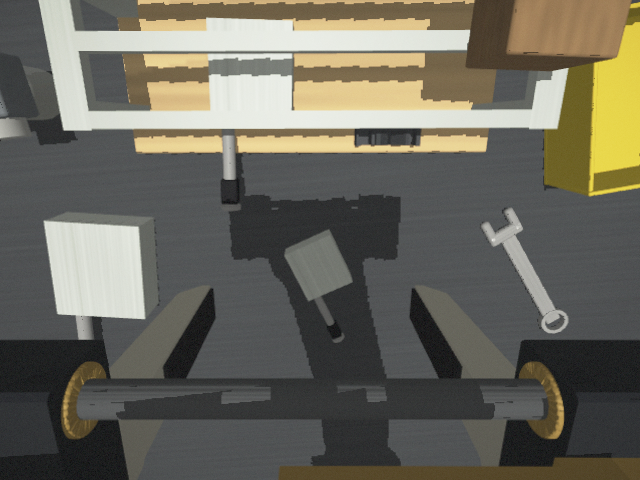

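The wrist view shows the swivel at (230,190), the stub from (229,130) to (229,178), the clip at (388,137) and the plate's front edge along row 152.

Run:
```python
from h import *
c=cam("wrist");f=np.load("w1.npz");p,d=f["p"],f["d"];P=pts(c,d);hsv=cv2.cvtColor(p,cv2.COLOR_RGB2HSV)
v,u=np.mgrid[:480,:640]
V=hsv[...,2]
m=(V<60)&(P[...,2]>.03)&(u>210)&(u<250)&(v>160)&(v<215)
print("swivel px",u[m].min(),u[m].max(),v[m].min(),v[m].max(),"mean",P[m].mean(0),P[m].min(0),P[m].max(0))
for vv in range(168,212,4): print(vv,[ (int(V[vv,uu])) for uu in range(214,248,2)], P[vv,230].round(4))
# stub centre line
st=[]
for vv in range(134,176,4):
    row=[uu for uu in range(212,246) if P[vv,uu,2]>.03 and hsv[vv,uu,1]<40]
    if row: st.append([np.mean([row[0],row[-1]]),vv]);
X=onz(c,st,.041);print("stub",len(st),X[[0,-1]],"yaw",np.degrees(np.polyfit(X[:,0],X[:,1],1)[0]), np.ptp(row))
# plate front edge
w=(hsv[...,1]>60)&(V>120);e=[]
for uu in range(145,480,6):
    col=np.where(w[100:175,uu])[0]
    if len(col): e.append([uu,100+col.max()+.5])
X=onz(c,e,.02);k=np.polyfit(X[:,1],X[:,0],1);print("edge x=",k,"yaw",-np.degrees(k[0]))
row=np.where(w[148,100:520])[0]+100;print("plate ends",onz(c,[[row.min(),148],[row.max(),148]],.02))
m=(V<75)&(P[...,2]>.025)&(P[...,2]<.075)&(u>340)&(u<435)&(v>118)&(v<155)
print("clip",m.sum(),u[m].min(),u[m].max(),v[m].min(),v[m].max(),P[m].mean(0),P[m].min(0),P[m].max(0))
cv2.imwrite("pics/w1c.png",cv2.resize(p[110:220,190:440],None,fx=3.2,fy=3.2,interpolation=cv2.INTER_CUBIC)[:,:,::-1])
```

```text
swivel px 221 248 161 213 mean [0.56277041 0.10498364 0.04784226] [0.54267939 0.02188155 0.03022612] [0.62263674 0.11566772 0.4133114 ]
168 [88, 89, 85, 86, 90, 160, 177, 187, 175, 157, 126, 55, 49, 50, 69, 84, 81] [0.5838 0.1037 0.0403]
172 [87, 88, 85, 88, 83, 154, 175, 186, 177, 157, 131, 58, 45, 47, 50, 90, 86] [0.58   0.1042 0.0404]
176 [88, 85, 85, 86, 90, 155, 175, 187, 180, 158, 130, 59, 47, 51, 83, 88, 88] [0.5765 0.1043 0.0424]
180 [90, 86, 88, 74, 41, 37, 38, 33, 41, 37, 34, 27, 30, 52, 49, 70, 86] [0.5726 0.105  0.0419]
184 [85, 83, 86, 71, 45, 49, 47, 44, 48, 49, 47, 37, 26, 48, 52, 68, 89] [0.5688 0.1055 0.0421]
188 [90, 91, 91, 72, 48, 47, 50, 43, 51, 51, 48, 35, 29, 44, 52, 48, 89] [0.5652 0.1057 0.0436]
192 [87, 89, 88, 78, 47, 47, 48, 44, 48, 48, 50, 41, 21, 46, 52, 47, 85] [0.5613 0.1062 0.0435]
196 [84, 86, 86, 77, 44, 42, 49, 48, 46, 48, 43, 42, 25, 50, 49, 46, 51] [0.5574 0.1069 0.0432]
200 [91, 89, 87, 84, 37, 44, 34, 28, 39, 42, 43, 34, 34, 47, 46, 51, 49] [0.5537 0.1072 0.0442]
204 [88, 89, 88, 85, 71, 68, 74, 67, 64, 63, 62, 63, 86, 69, 50, 52, 52] [0.5496 0.108  0.0433]
208 [86, 88, 86, 86, 95, 93, 95, 98, 97, 96, 90, 90, 90, 76, 47, 46, 51] [0.5462 0.1079 0.046 ]
stub 11 [[0.61511677 0.10151009 0.041     ]
 [0.57787351 0.10007818 0.041     ]] yaw -2.202839625245746 21
edge x= [0.07622238 0.58885387] yaw -4.367220667192978
plate ends [[ 0.60829468  0.19939947  0.02      ]
 [ 0.58168019 -0.14800755  0.02      ]]
clip 575 355 420 129 144 [ 0.60198175 -0.0483874   0.04537197] [ 0.59171256 -0.0779042   0.02501666] [ 0.61039471 -0.01763438  0.0619478 ]
```

View pics/w1c.png

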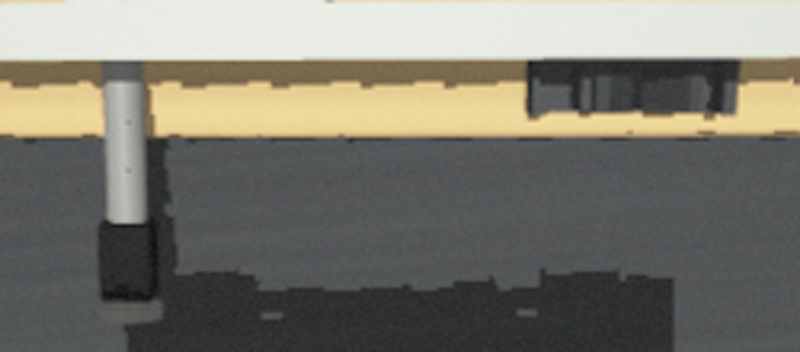

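Run:
```python
from h import *
c=cam("wrist");f=np.load("w1.npz");P=pts(c,f["d"])
A=onz(c,[[228.75,133.4],[229.7,178.75]],.035+.0055);print(A,np.degrees(np.arctan2(*(A[0]-A[1])[1::-1])))
B=onz(c,[[229,179],[229,203],[229,191],[221,191],[237.5,191]],.0435);print("block",B)
a=np.radians(-4.4);R=np.array([[np.cos(a),-np.sin(a)],[np.sin(a),np.cos(a)]])
ends=onz(c,[[135,148],[487,148]],.02)[:,:2];e=ends@R
print("ends st",e); 
fe=onz(c,[[229,152.5],[388,152.5]],.02)[:,:2]@R; print("front edge x",fe)
y0=e[:,1].mean();x0=fe[:,0].mean()+.07
print("station world",R@[x0,y0])
S=lambda X:X[:,:2]@R-[x0,y0]
print("stub",S(A),"block",S(B))
C=onz(c,[[355.5,144],[420,144],[387.5,144]],.06);print("clip z.06",S(C),S(onz(c,[[387.5,146]],.045)))
v,u=np.mgrid[:480,:640];V=f["p"].max(2)
m=(V<75)&(P[...,2]>.025)&(P[...,2]<.075)&(u>340)&(u<435)&(v>118)&(v<155)
for vv in range(129,147,2):
    q=P[vv,355:421:5];print(vv,q[:,2].round(3),(q[:,:2]@R-[x0,y0])[::4].round(3).tolist())
```

```text
[[0.61555344 0.10037982 0.0405    ]
 [0.57364211 0.10541899 0.0405    ]] -6.8559898321419706
block [[0.57385024 0.10544776 0.0435    ]
 [0.55066544 0.10873522 0.0435    ]
 [0.56236696 0.10707654 0.0435    ]
 [0.56295374 0.11477599 0.0435    ]
 [0.56174311 0.09889454 0.0435    ]]
ends st [[ 0.59120415  0.24547956]
 [ 0.59131978 -0.10393534]]
front edge x [[ 0.58695611  0.15252147]
 [ 0.58701198 -0.00601519]]
station world [0.66047732 0.02016035]
stub [[-0.05094583  0.07653653]
 [-0.09312024  0.07834545]] block [[-0.09291494  0.0783901 ]
 [-0.11628362  0.07988915]
 [-0.10448933  0.07913309]
 [-0.10449497  0.08685487]
 [-0.10448363  0.07092735]]
clip z.06 [[-0.05930183 -0.03974427]
 [-0.05931951 -0.0971094 ]
 [-0.05930678 -0.06821381]] [[-0.06202323 -0.07116624]]
129 [0.026 0.04  0.024 0.025 0.024 0.023 0.025 0.025 0.023 0.025 0.023 0.024
 0.034 0.038] [[-0.047, -0.043], [-0.047, -0.062], [-0.047, -0.082], [-0.047, -0.098]]
131 [0.025 0.04  0.023 0.036 0.047 0.05  0.051 0.025 0.048 0.054 0.046 0.024
 0.034 0.04 ] [[-0.049, -0.043], [-0.049, -0.059], [-0.049, -0.077], [-0.049, -0.098]]
1
[... 442 characters left out ...]
, -0.059], [-0.054, -0.077], [-0.054, -0.099]]
139 [0.029 0.039 0.024 0.037 0.047 0.061 0.05  0.025 0.049 0.056 0.061 0.025
 0.036 0.039] [[-0.056, -0.042], [-0.056, -0.059], [-0.056, -0.077], [-0.056, -0.098]]
141 [0.028 0.04  0.023 0.037 0.047 0.061 0.05  0.024 0.05  0.057 0.061 0.024
 0.037 0.041] [[-0.058, -0.043], [-0.057, -0.059], [-0.057, -0.077], [-0.058, -0.099]]
143 [0.029 0.04  0.025 0.038 0.047 0.062 0.049 0.024 0.048 0.057 0.062 0.023
 0.038 0.039] [[-0.06, -0.043], [-0.059, -0.059], [-0.059, -0.077], [-0.06, -0.098]]
145 [0.03  0.04  0.019 0.02  0.021 0.063 0.02  0.022 0.02  0.021 0.061 0.022
 0.038 0.019] [[-0.062, -0.043], [-0.063, -0.063], [-0.063, -0.083], [-0.062, -0.099]]
```

Run:
```python
from h import *
rel([.5625,.107,.10],[180,0,-6.5]);rel([.5625,.107,.016],[180,0,-6.5])
```

```text
rel [ 0.0171 -0.0819  0.1473] [0.03 0.02 2.13]
rel [ 0.0171 -0.082   0.2313] [0.03 0.02 2.13]
```

Call:
apply_moves(
  increments=[
    [[0.017,-0.06,0.04],[0,0,2.1],1],
    [[0.017,-0.082,0.08],[0,0,2.1],1],
    [[0.017,-0.082,0.14],[0,0,2.1],1],
    [[0.017,-0.082,0.18],[0,0,2.1],1],
    [[0.017,-0.082,0.215],[0,0,2.1],1],
    [[0.017,-0.082,0.231],[0,0,2.1],1],
    [[0.017,-0.082,0.231],[0,0,2.1],1],
    [[0.017,-0.082,0.231],[0,0,2.1],1],
    [[0.017,-0.082,0.231],[0,0,2.1],0.4],
  ],
  squeeze=20,
)

```text
time_s: 3.28
tcp_pos: [0.5636, 0.1088, 0.0176]
tcp_rot: [-180.0, -0.1, -6.4]
ft_force: [-0.1, -0.1, 0.1]
width: 0.087
grasp_force: 0.0
```

Run:
```python
from h import *
s=r.sense();print(s["tcp_pos"],s["tcp_rot"],s["dq"].round(2),s["ft_force"],s["width"])
p,d=vision.snapshot("wrist");np.savez("w2.npz",p=p,d=d);cv2.imwrite("pics/w2.png",p[:,:,::-1])
```

```text
[0.56355517 0.10877848 0.01764022] [-1.79956876e+02 -1.13300254e-01 -6.35627242e+00] [-0.04 -0.01 -0.01  0.2   0.13 -0.2   0.01] [-0.09899628 -0.080329    0.10967913] 0.08702400692248043
```

View pics/w2.png

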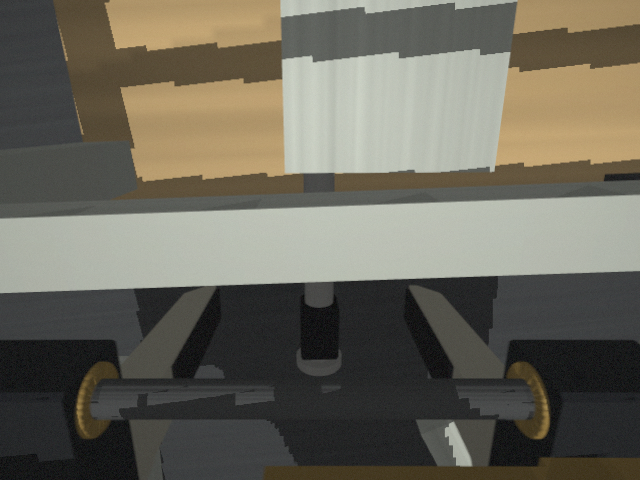

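The block is at (320,328), about 2 mm to the right of the middle between the fingers. I'll correct that and close on it.

Call:
apply_moves(
  increments=[
    [[-0.001,0.002,0.0015],[0,0,0.5],0.4],
    [[-0.001,0.002,0.0015],[0,0,0],0.3],
    [[-0.001,0.002,0.0015],[0,0,0],0.2],
    [[-0.001,0.002,0.0015],[0,0,0],0.1],
    [[-0.001,0.002,0.0015],[0,0,0],0],
    [[-0.001,0.002,0.0015],[0,0,0],0],
    [[-0.001,0.002,0.0015],[0,0,0],0],
    [[-0.001,0.002,0.0015],[0,0,0],0],
  ],
  squeeze=15,
)

```text
time_s: 4.32
tcp_pos: [0.5615, 0.1069, 0.0148]
tcp_rot: [180.0, 0.0, -6.3]
ft_force: [-0.7, -0.4, -0.0]
width: 0.016
grasp_force: 15.0
```

Call:
apply_moves(
  increments=[
    [[0,0,0],[0,0,0],0],
    [[0,0,0],[0,0,0],0],
    [[0.0005,0.004,0],[0,0,-0.3],0],
    [[0.001,0.008,0],[0,0,-0.6],0],
    [[0.0015,0.012,0],[0,0,-1],0],
    [[0.002,0.016,0],[0,0,-1.4],0],
    [[0.0025,0.02,0],[0,0,-1.7],0],
    [[0.003,0.0227,0],[0,0,-1.9],0],
    [[0.003,0.0227,0],[0,0,-1.9],0],
    [[0.003,0.0227,0],[0,0,-1.9],0],
  ],
  squeeze=50,
)

```text
time_s: 5.58
tcp_pos: [0.5621, 0.0839, 0.0148]
tcp_rot: [180.0, -0.0, -4.5]
ft_force: [1.2, 0.3, -0.2]
width: 0.0154
grasp_force: 50.0
```

Run:
```python
from h import *
s=r.sense();print(s["tcp_pos"],s["tcp_rot"],s["ft_force"],s["ft_torque"])
import math
for th in list(range(0,91,6)):
    a=math.radians(14.04+th);print(th,"R",round(60-61.85*math.cos(a),1),"U",round(61.85*math.sin(a)-15,1))
for th in list(range(90,151,5)):
    a=math.radians(th-14.04);print(th,"R",round(90-61.85*math.cos(a),1),"U",round(61.85*math.sin(a)-15,1))
```

```text
[0.56214794 0.08387465 0.01478529] [ 1.79995211e+02 -6.45063367e-03 -4.46034818e+00] [ 1.21842382  0.29045082 -0.16443353] [ 0.00972558 -0.09696413 -0.04019139]
0 R -0.0 U 0.0
6 R 1.9 U 6.2
12 R 4.4 U 12.2
18 R 7.6 U 17.8
24 R 11.3 U 23.1
30 R 15.5 U 28.0
36 R 20.3 U 32.4
42 R 25.4 U 36.3
48 R 31.0 U 39.6
54 R 36.9 U 42.4
60 R 43.0 U 44.5
66 R 49.3 U 45.9
72 R 55.7 U 46.7
78 R 62.2 U 46.8
84 R 68.7 U 46.2
90 R 75.0 U 45.0
90 R 75.0 U 45.0
95 R 80.3 U 46.1
100 R 85.6 U 46.7
105 R 91.0 U 46.8
110 R 96.4 U 46.5
115 R 101.8 U 45.7
120 R 107.0 U 44.5
125 R 112.1 U 42.8
130 R 117.1 U 40.6
135 R 121.8 U 38.0
140 R 126.3 U 35.1
145 R 130.5 U 31.7
150 R 134.5 U 28.0
```

Call:
apply_moves(
  increments=[
    [[0,0.0008,-0.003],[0,0,0],0],
    [[0,0.0019,-0.0062],[0,0,0],0],
    [[0,0.0044,-0.0122],[0,0,0],0],
    [[0,0.0076,-0.0178],[0,0,0],0],
    [[0,0.0113,-0.0231],[0,0,0],0],
    [[0,0.0155,-0.028],[0,0,0],0],
    [[0,0.0203,-0.0324],[0,0,0],0],
    [[0,0.0254,-0.0363],[0,0,0],0],
    [[0,0.031,-0.0396],[0,0,0],0],
    [[0,0.0369,-0.0424],[0,0,0],0],
    [[0,0.0369,-0.0424],[0,0,0],0],
  ],
)

```text
time_s: 6.95
tcp_pos: [0.5592, 0.0465, 0.0574]
tcp_rot: [180.0, -0.0, -4.5]
ft_force: [-0.7, 0.4, -0.2]
width: 0.0157
grasp_force: 50.0
```

Run:
```python
from h import *
s=r.sense();print(s["tcp_pos"],s["tcp_rot"],s["ft_force"],s["ft_torque"])
p,d=vision.snapshot("top");np.savez("t3.npz",p=p,d=d)
q,_=vision.snapshot("scene")
a=cv2.resize(p[130:270,205:425],(800,509))[:300]; a=cv2.resize(p[130:250,205:425],(550,300));b=cv2.resize(q[190:370,240:440],(550,300*550*180//(550*200) if 0 else 300))
cv2.imwrite("pics/t3.png",np.vstack([a,b])[:,:,::-1])
```

```text
[0.55921502 0.0464613  0.05739994] [ 1.79989517e+02 -1.07206479e-02 -4.49980306e+00] [-0.65431446  0.35621969 -0.17916226] [0.08854833 0.16379564 0.00071176]
```

View pics/t3.png

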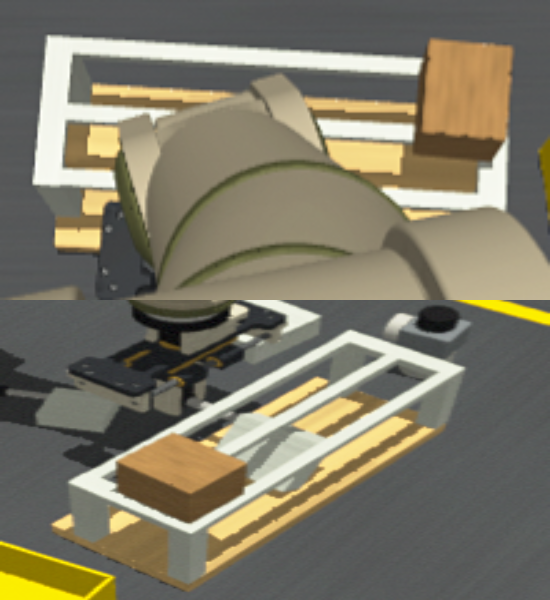

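The scene picture shows the housing tilted about 50° under the shelf at (270,450) and held by the swivel. I'll continue over the top.

Call:
apply_moves(
  increments=[
    [[0,0.0061,-0.0021],[0,0,0],0],
    [[0,0.0124,-0.0035],[0,0,0],0],
    [[0,0.0188,-0.0043],[0,0,0],0],
    [[0,0.0253,-0.0044],[0,0,0],0],
    [[0,0.0318,-0.0038],[0,0,0],0],
    [[0,0.0381,-0.0026],[0,0,0],0],
    [[0,0.0434,-0.0035],[0,0,0],0],
    [[0,0.0487,-0.0041],[0,0,0],0],
    [[0,0.0541,-0.0042],[0,0,0],0],
    [[0,0.0595,-0.0039],[0,0,0],0],
    [[0,0.0649,-0.0031],[0,0,0],0],
    [[0,0.0649,-0.0031],[0,0,0],0],
  ],
)

```text
time_s: 8.55
tcp_pos: [0.5541, -0.0182, 0.0602]
tcp_rot: [180.0, 0.0, -4.5]
ft_force: [-0.7, 0.2, -0.3]
width: 0.0159
grasp_force: 50.0
```

Run:
```python
from h import *
s=r.sense();print(s["tcp_pos"],s["tcp_rot"],s["ft_force"],s["ft_torque"])
p,d=vision.snapshot("wrist");q,_=vision.snapshot("scene")
a=cv2.resize(p[0:300],(640,300));b=cv2.resize(q[190:370,240:440],(333,300))
cv2.imwrite("pics/t4.png",np.vstack([a,np.pad(b,((0,0),(0,307),(0,0)))])[:,:,::-1])
```

```text
[ 0.55411594 -0.01819713  0.06017763] [ 1.79985636e+02  7.46251051e-03 -4.50134681e+00] [-0.65972381  0.19321707 -0.27410473] [ 0.00327151  0.18283799 -0.06429179]
```

View pics/t4.png

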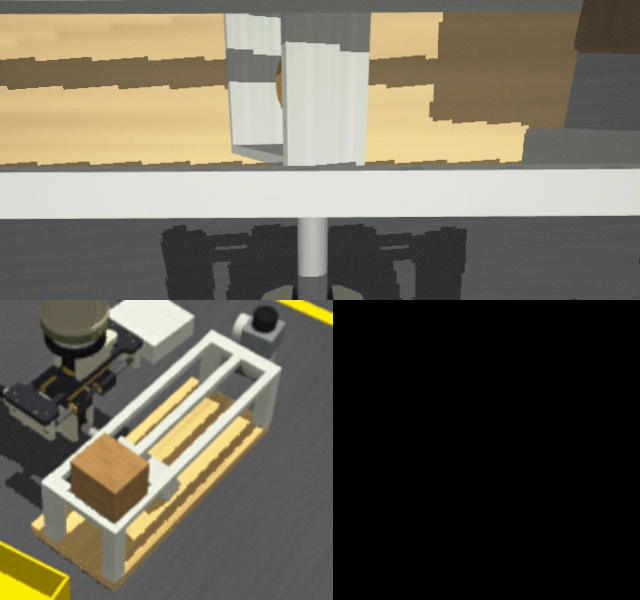

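The wrist view shows the open side facing left and up, from (230,150) to (285,150), so the housing is past upright. Next I'll go to above the clip.

Call:
apply_moves(
  increments=[
    [[0,0.0052,0.001],[0,0,0],0],
    [[0,0.0103,0.0026],[0,0,0],0],
    [[0,0.0153,0.0046],[0,0,0],0],
    [[0,0.02,0.007],[0,0,0],0],
    [[0,0.023,0.0085],[0,0,0],0],
    [[0,0.0255,0.0095],[0,0,0],0],
    [[0,0.0255,0.0095],[0,0,0],0],
    [[0,0.0255,0.0095],[0,0,0],0],
  ],
  squeeze=60,
)

```text
time_s: 9.65
tcp_pos: [0.552, -0.0428, 0.0508]
tcp_rot: [-180.0, 0.0, -4.4]
ft_force: [-1.0, 0.2, -0.6]
width: 0.0154
grasp_force: 60.0
```

Run:
```python
from h import *
s=r.sense();print(s["tcp_pos"],s["tcp_rot"],s["ft_force"],s["ft_torque"])
p,d=vision.snapshot("wrist");q,_=vision.snapshot("scene")
a=cv2.resize(p[0:300],(640,300));b=cv2.resize(q[200:360,240:400],(300,300))
cv2.imwrite("pics/t5.png",np.vstack([a,np.pad(b,((0,0),(0,340),(0,0)))])[:,:,::-1])
```

```text
[ 0.55196452 -0.04280864  0.05077269] [-1.79999526e+02  2.43566587e-02 -4.43097767e+00] [-1.02234328  0.22172013 -0.58173217] [ 0.03597418  0.26877912 -0.04394905]
```

View pics/t5.png

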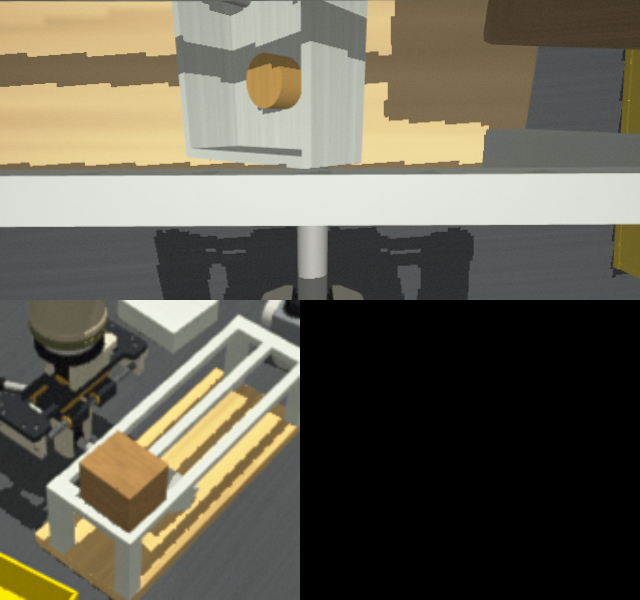

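The open side now faces up and left, with the interior visible at (240,90), and the tilt is about 140°. I'll lower it to the V mouth, then press.

Call:
apply_moves(
  increments=[
    [[0,0.001,0.003],[0,0,0],0],
    [[0,0.001,0.006],[0,0,0],0],
    [[0,0.001,0.009],[0,0,0],0],
    [[0,0.001,0.012],[0,0,0],0],
    [[0,0.001,0.015],[0,0,0],0],
    [[0,0.001,0.017],[0,0,0],0],
    [[0,0.001,0.017],[0,0,0],0],
  ],
)

```text
time_s: 10.62
tcp_pos: [0.5521, -0.0443, 0.0337]
tcp_rot: [180.0, 0.0, -4.5]
ft_force: [-0.7, -2.6, -0.5]
width: 0.0156
grasp_force: 60.0
```

Call:
apply_moves(
  increments=[
    [[0,0.001,0],[0,0,0],0],
    [[0,0.001,0],[0,0,0],0],
  ],
)

```text
time_s: 10.88
tcp_pos: [0.552, -0.045, 0.0338]
tcp_rot: [-180.0, 0.0, -4.4]
ft_force: [-0.4, 0.0, -1.7]
width: 0.0154
grasp_force: 60.0
```

Call:
apply_moves(
  increments=[
    [[0,0,0.0015],[0,0,0],0],
    [[0,0,0.003],[0,0,0],0],
    [[0,0,0.003],[0,0,0],0],
  ],
)

```text
time_s: 11.25
tcp_pos: [0.5522, -0.0447, 0.0309]
tcp_rot: [-180.0, -0.0, -4.4]
ft_force: [1.0, -1.4, 2.8]
width: 0.0156
grasp_force: 60.0
```

Call:
apply_moves(
  increments=[
    [[0,0.0005,0.002],[0,0,0],0],
    [[0,0.0005,0.004],[0,0,0],0],
    [[0,0.0005,0.006],[0,0,0],0],
    [[0,0.0005,0.008],[0,0,0],0],
    [[0,0.0005,0.008],[0,0,0],0],
  ],
)

```text
time_s: 11.88
tcp_pos: [0.5521, -0.0453, 0.0225]
tcp_rot: [-180.0, 0.0, -4.4]
ft_force: [0.5, -0.8, -0.0]
width: 0.0154
grasp_force: 60.0
```

Call:
apply_moves(
  increments=[
    [[0,0,0.002],[0,0,0],0],
    [[0,0,0.004],[0,0,0],0],
    [[0,0,0.006],[0,0,0],0],
    [[0,0,0.0077],[0,0,0],0],
    [[0,0,0.0077],[0,0,0],0],
    [[0,0,0.0077],[0,0,0],0],
    [[0,0,0.0077],[0,0,0],0],
  ],
)

```text
time_s: 12.75
tcp_pos: [0.552, -0.0454, 0.0152]
tcp_rot: [-180.0, -0.0, -4.4]
ft_force: [-0.6, 0.1, -1.3]
width: 0.0155
grasp_force: 60.0
```

Run:
```python
from h import *
s=r.sense();print(s["tcp_pos"],s["tcp_rot"],s["ft_force"],s["ft_torque"])
p,d=vision.snapshot("wrist");q,_=vision.snapshot("scene");np.savez("w6.npz",p=p,d=d)
a=cv2.resize(p[0:300],(640,300));b=cv2.resize(q[200:360,240:400],(300,300))
cv2.imwrite("pics/t6.png",np.vstack([a,np.pad(b,((0,0),(0,340),(0,0)))])[:,:,::-1])
```

```text
[ 0.55202159 -0.0454413   0.0151834 ] [-1.79999605e+02 -5.75158233e-03 -4.44179643e+00] [-0.58517227  0.0763467  -1.2600643 ] [ 0.00270665  0.16903149 -0.02432602]
```

View pics/t6.png

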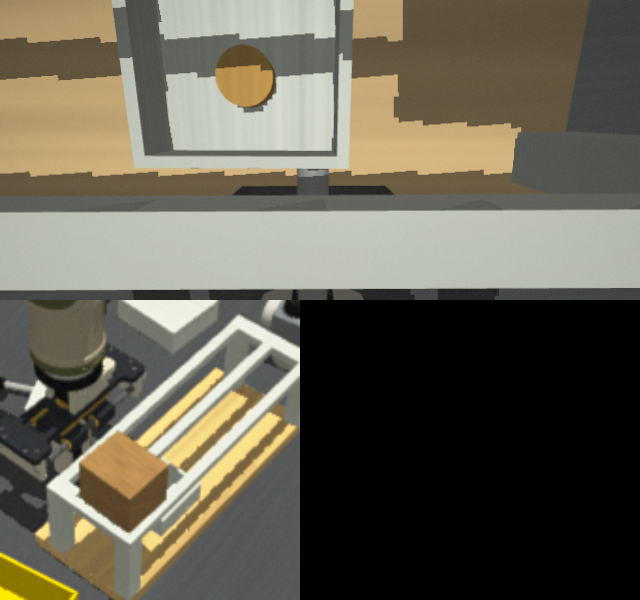

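The housing is open side up, and the stub at (313,180) is centred in the clip (233–395). I'll press a little further and hold, then check that the rim is level.

Call:
apply_moves(
  increments=[
    [[0,0,0.001],[0,0,0],0],
    [[0,0,0.001],[0,0,0],0],
    [[0,0,0.001],[0,0,0],0],
    [[0,0,0.001],[0,0,0],0],
  ],
)

```text
time_s: 13.35
tcp_pos: [0.5519, -0.0454, 0.0142]
tcp_rot: [180.0, 0.0, -4.4]
ft_force: [-1.9, 0.3, 2.9]
width: 0.0156
grasp_force: 60.0
```

Run:
```python
from h import *
s=r.sense();print(s["ft_force"],s["ft_torque"])
c=cam("wrist");p,d=vision.snapshot("wrist");P=pts(c,d)
for u,v in((137,140),(128,70),(117,10),(180,161),(240,161),(330,161),(345,140),(346,70),(348,10)):
    w=P[v-1:v+2,u-1:u+2].reshape(-1,3);print(u,v,np.median(w,0).round(4))
q=P[:165,100:360].reshape(-1,3);m=(q[:,2]>.042)&(q[:,2]<.06);A=np.c_[q[m][:,:2],np.ones(m.sum())];k=np.linalg.lstsq(A,q[m][:,2],rcond=None)[0];print(m.sum(),np.degrees(k[:2]),q[m].mean(0))
```

```text
[-1.93059737  0.31825833  2.8699472 ] [-0.01780701  0.26918972 -0.04921269]
137 140 [0.6331 0.0071 0.0504]
128 70 [0.6539 0.0055 0.0504]
117 10 [0.6703 0.0048 0.0507]
180 161 [ 0.6253 -0.0056  0.0495]
240 161 [ 0.6238 -0.0254  0.0499]
330 161 [ 0.6215 -0.0553  0.0501]
345 140 [ 0.6278 -0.0606  0.0501]
346 70 [ 0.6489 -0.062   0.0501]
348 10 [ 0.6651 -0.0633  0.0505]
7988 [-0.27205247 -0.90364026] [ 0.64315213 -0.02141839  0.04897508]
```

The rim is level at z = 0.050 and the stub is seated with a light push. Letting go and backing off.

Call:
apply_moves(
  increments=[
    [[0,0,-0.0005],[0,0,0],0],
    [[0,0,-0.0005],[0,0,0],0.5],
    [[0,0,-0.0005],[0,0,0],0.5],
    [[0,0,-0.0005],[0,0,0],0.5],
    [[0,0,-0.0005],[0,0,0],0.5],
    [[0,0,-0.02],[0,0,0],0.5],
    [[0,0,-0.06],[0,0,0],0.5],
    [[0,0,-0.11],[0,0,0],0.5],
    [[0,0,-0.16],[0,0,0],0.5],
    [[0,0,-0.2],[0,0,0],0.5],
    [[0,0,-0.2],[0,0,0],0.5],
    [[0,0,-0.2],[0,0,0],0.5],
  ],
)

```text
time_s: 14.9
tcp_pos: [0.5515, -0.0455, 0.2136]
tcp_rot: [180.0, 0.0, -4.4]
ft_force: [0.1, 0.6, 0.5]
width: 0.0465
grasp_force: 0.0
```

Run:
```python
from h import *
s=r.sense();print(s["tcp_pos"],s["width"],s["ft_force"])
c=cam("wrist");p,d=vision.snapshot("wrist");P=pts(c,d)
cv2.imwrite("pics/t7.png",p[:,:,::-1])
q=proj(c,[[.552,-.0454,.035],[.6,-.05,.035],[.6331,.0071,.0504],[.6278,-.0606,.0501]]);print(q.round())
for u,v in q.round().astype(int): print(P[v,u])
```

```text
[ 0.55152759 -0.04550089  0.21358659] 0.04652165651805705 [0.10701097 0.55947697 0.53833286]
[[314. 214.]
 [315. 160.]
 [242. 127.]
 [325. 127.]]
[ 0.55358652 -0.04564965  0.04295996]
[ 0.60099434 -0.05013138  0.04320023]
[0.63284617 0.00751886 0.04995693]
[ 0.62759125 -0.06030486  0.05042383]
```

View pics/t7.png

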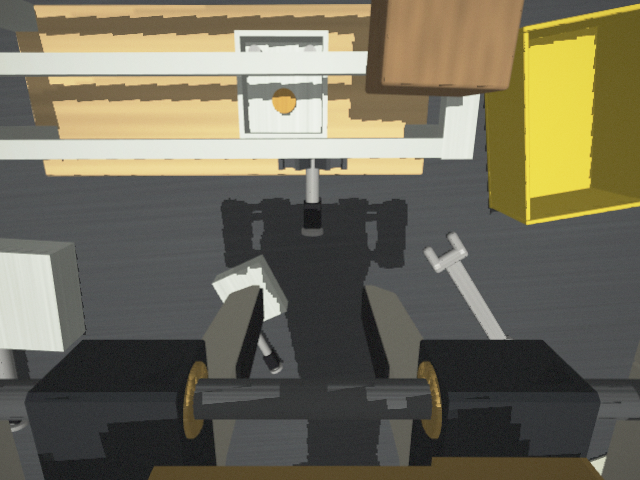

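The housing lies open side up under the shelf, its stub is in the clip at (313,163), the gripper is clear, and the other things look undisturbed. Handing in.

```bash
python3 -c "
from cell import r
print(r.hand_in())"
```

```text
the job is handed in; nothing more can be done
None
```

I turned the housing over under the shelf, pressed its stub into the clip, let go and handed the job in at about 15 s; the last view shows it open side up and level, but the hand-in returned no verdict.

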